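# Mount the camcorder on the table head and frame the mixer

## Robot

A 6-joint arm with a two-finger parallel gripper is mounted at the origin on the work surface. World frame = base frame: x ahead of the robot, y to its left, z up, the work surface at z = 0. Lengths are in mm, angles in degrees, forces in N, time in s.
With the tool pointing down it reaches from about 300 to 850 mm from the base axis. Payload 4.2 kg.
Tool frame: the origin (TCP) lies midway between the tips of the shut fingers; the grasp point (between the pads) lies 19 mm behind it (env.grip_point_offset is the distance from the TCP to the grasp point, in mm); z points along the fingers, x is the direction in which the jaws open and shut, and the axes are right-handed (so a half turn about z gives the same grasp; the last joint's range is limited). The gripper opens to 91 mm and grips with 3 to 60 N. Pads are 32 mm wide; open, the fingers measure 118 mm over their backs; the gripper's body (76 mm by 178 mm) begins 60 mm behind the grasp point.
Start: joints at [-1.146, 18.312, 89.639, -0, 72.044, -1.146], TCP at [575.016, 0, 213.976] pointing down, gripper open.
Joint ranges: [-177.97, 177.97], [-48.28, 115.42], [12.27, 149.76], [-77.06, 257.06], [2.81, 150.46], [-146.56, 146.56]. Speed limits (degrees/s): [147.25, 147.25, 180, 180, 180, 180].

## Interface

Orientations are given as [roll, pitch, yaw] about the fixed x, y, z axes, in that order (R = Rz(yaw) Ry(pitch) Rx(roll)).
In Python, from workcell import env gives the robot as it stands.
- The arm moves only by the shell command python3 -m pendant 'ROWS' [FORCE]. ROWS is JSON, a list of rows, each an object with "xyz": the shift along the tool's x, y, z in m, a list of three; "roll": the turn about the tool's z in degrees; "jaw": the closure, from 0 (fully open) to 1 (shut). A call has exactly 8 rows; each row is the pose to reach, as a shift and turn from the pose commanded when the call began, along the tool's axes at that moment; what a row does not reach only later rows make up. A row lasts 1/8 s, in which the tool goes at most 62.5 mm and 10.7 degrees, less where a joint would pass 70% of its speed; a pose out of reach is approached as far as the arm can. A call with a gripper value outside its range is refused whole. The fingers move at their own pace and stop on an object; FORCE is the grip in N (left out, the last holds). Time passes only in rows, so rows that repeat a pose let the fingers close, or fill a call up. It gives the time, the measured TCP pose, the force and the opening at its end, in the units of the state.
- env.state(): the state, without advancing time (a new reading comes with each control period).
- env.grab_frame(name): name is "scene" or "side" or "wrist"; returns (picture, depth): 420x560x3 uint8, blue, green, red; 420x560 float32, mm along the optical axis (not along the pixel's ray), 0 where there is no reading.
- env.camera_params(name): a dict with "camera_matrix" (3x3 intrinsics, pixels), "cam_to_world" (4x4, takes a point from camera to world coordinates); the wrist camera has in their place "hand_eye" (4x4, takes a point from camera to tool coordinates, whose origin is the TCP and whose axes are the tool frame's). Camera axes: x right, y up, looking along -z (the intrinsics and any distortion apply to the point x, -y, -z); pixel columns grow to the right and rows downward; lengths in mm; the calibration is good to about 2 mm. A picture is of the moment at which its call begins: read the wrist's pose just before it. camera_params takes no time and is no camera call.
- env.job_done(): hands the job in, once; it reports no verdict.
The state is a dict: "time_s": time; "qpos": joint angles; "qvel": joint speeds; "effort": joint torques, N m; "ee_pos": TCP position; "ee_rot": TCP orientation; "force": force on the tool from outside, world axes, zero at the start; "torque": the same for the moment, N m; "gripper_width": finger opening in mm.
Only numpy, scipy, OpenCV 4.12 (cv2) and the standard library are available. Lean on these libraries where they do the work, as an engineer would, in place of code of your own. Each camera call takes 0.05 s, during which the arm holds its last target. There are 200 camera calls.

## Task

Put the camcorder on the pan-tilt head of the table stand: hook the front tongue of its plate under the head's front lip, swing the rear down and press until the spring catch snaps over the plate and it sits fully home. Turn and tilt the head (its pan bar is the handle for that) so that the lens points at the middle of the mixer's top panel, then let go. Leave the pedals, the microphone, the mug and the mixer undisturbed.

Things in the scene. Friction and masses are not known exactly. Their poses are not given: they have to be found in the camera images.
- camera_mid (a point): Centre of the camcorder's grey body, 100 long x 54 wide x 66 mm high, upright sides, flat top 33 mm above this point. x = lens direction, y = its left, z = up. A lens barrel (50 mm diameter) goes 46 mm ahead of the body, a small battery 12 mm behind it. 0.4 to 0.65 kg. It starts upright on its plate in any of three places on the left of the table, two pedals in the others.
- camera_foot (a point): Centre of the underside of the quick-release plate fixed under the camcorder, same axes: 12 mm ahead of and 53 mm below camera_mid. Plate 86 long (x) x 46 wide x 20 mm high with its rubber pad, centred here; at its foot a tongue juts out ahead (see tongue) and a ledge 5 mm thick, 46 mm wide juts 6 mm out behind, ending at x = -49. The body's front is 5 mm behind the plate's front, its underside 20 mm up.
- lens (a point): Centre of the lens front, on the optical axis: 84 mm ahead of and 53 mm above camera_foot; x = direction of view.
- seat (a point): Middle of the flat top of the head's platform, where camera_foot must come to lie with equal axes: x = the way the lens must face, to the lip; y = left; z = up from the platform. Turns and tilts with the head. Side guides along |x| < 36 mm: 49 mm apart, 4 mm high, then sloping lead-ins out to 58 mm apart, 9 mm high. Lip at the front (lip_mouth), spring catch at the rear (catch_nose).
- catch (a joint): Spring catch of the head, m: 0 = forward (where it rests, and locked over the ledge when the plate is home), up to 0.008 pushed back. Spring 1.5 N at rest to 3.9 N fully back; pressing with about 6 to 15 N on top of the camcorder's rear end snaps it in.
- pan (a joint): Pan (swivel) of the head about the vertical through pivot, rad, positive anticlockwise seen from above, -1.1 to 1.1. Stiff friction (0.5 N m): stays where it is left.
- tilt (a joint): Tilt of the head about the level cross axis (seat's y) through pivot, rad, 0 = platform level, positive = lens end down, -0.4 to 0.7. Stiff friction (0.9 N m): stays where it is left.
- pivot (a point): Point where the pan and tilt axes cross, 92 mm above the table, 30 mm below the seat (at right angles to it); fixed for the run; turns with pan only. The stand is fixed to the table: a round foot of 150 mm diameter, 12 mm high, a short column and the head.
- bar_grip (a point): Middle of the rubber grip on the pan bar. The bar runs straight to the rear (-x of the seat's axes), in line with pivot; this point is 155 mm from pivot; grip 22 mm diameter and 67 mm long, its end 185 mm from pivot. Turns and tilts with the head, axes as the seat's.
- mixer_mid (a point): Middle of the mixer's top panel, 51 mm above the table; the point to aim at. The mixer is a flat grey and black desk unit with pads, faders and knobs, 200 x 300 x 51 mm (knobs to 67 mm), fixed, on the right of the table; x across the 200 mm side, y along the 300 mm side.
- pedal_a: Bystander: effects pedal with three knobs, 118 (x) x 70 x 40 mm, knobs and switch to 54 mm; origin under its centre. Loose.
- pedal_b: Bystander: effects pedal with two knobs, same size; origin under its centre. Loose.
- mic_stand: Bystander: table microphone stand, round foot of 110 mm diameter, rod and microphone leaning to its -x side (78 mm out), 220 mm high; origin under the foot's centre. Loose.
- mug: Bystander: white mug, 80 mm diameter, 95 mm high; origin under its centre. Loose.
- mixer: The mixer of mixer_mid; origin under its centre, same axes.
- tongue (a point): Lower front edge, middle, of the plate's front tongue: 51 mm ahead of camera_foot, at its height, same axes. The tongue is 5 mm thick, 46 mm wide and juts 8 mm ahead of the plate.
- lip_mouth (a point): Platform surface right below the lip's edge: 44.5 mm ahead of seat, same axes. The lip is 60 mm wide; its slot is 8.5 mm high at the mouth, narrowing to 6.5 mm at the back wall 8.5 mm further ahead; lip top 12 mm above the platform.
- catch_nose (a point): Nose of the spring catch at rest: 45 mm behind seat and 7 mm up, same axes; its underside is 6.4 mm up. 34 mm wide. Above the nose a slope rises rearwards to 52 mm behind seat, 17.5 mm up; the plate's rear ledge, coming down, pushes it back. A black thumb tab behind.
There are look-alikes about, which are no part of the job. What is shaped like the part that bears camera_mid but orange or turquoise is not meant.

How it is judged:
By the outcome, as a careful person would: the job done as asked, in the order asked, and still so for the second after the job is handed in, with the robot touching nothing.
It also fails if it takes over 58 s, if anything falls off the work surface, if the arm or the gripper's body presses on something with over 40 N, if the wrist force passes 120 N, or if a joint passes its speed limit or range.

## Working session

There is one attempt and no reset: what is moved stays moved. The work goes in short steps, Python scripts to look and compute and a shell command to move; the robot and the scene stay as the last step left them, time stands still between calls to the robot, and variables do not carry over. Pictures are saved under pics/ and viewed, about 8 in all and at most 12, crops included, and the job is handed in when it is done.

```bash
ls; mkdir -p pics; cat > h.py <<'E'
import numpy as np, cv2
from workcell import env
from scipy.spatial.transform import Rotation as R
def T_cam(name, st=None):
    p=env.camera_params(name)
    if 'cam_to_world' in p: return np.array(p['camera_matrix']),np.array(p['cam_to_world'])
    st=st or env.state()
    T=np.eye(4);T[:3,:3]=R.from_euler('xyz',st['ee_rot'],degrees=True).as_matrix();T[:3,3]=st['ee_pos']
    return np.array(p['camera_matrix']),T@np.array(p['hand_eye'])
def shot(name):
    K,T=T_cam(name); im,d=env.grab_frame(name)
    v,u=np.mgrid[:420,:560]
    P=np.stack([(u-K[0,2])/K[0,0]*d,-(v-K[1,2])/K[1,1]*d,-d],-1)
    W=P@T[:3,:3].T+T[:3,3]; W[d==0]=np.nan
    return im,d,W,K,T
def proj(K,T,p):
    c=np.linalg.inv(T)@np.r_[p,1]; return K[0,0]*c[0]/-c[2]+K[0,2],K[1,1]*-c[1]/-c[2]+K[1,2]
E
python3 - <<'E'
from h import *
s=[shot(n) for n in("scene","side")]
for n,x in zip(("scene","side"),s):
    cv2.imwrite(f'pics/{n}0.png',x[0]); np.savez(f'{n}0.npz',im=x[0],W=x[2],K=x[3],T=x[4]); print(n,x[4].round(2).tolist(),env.camera_params(n).keys())
print(env.camera_params('wrist'),env.state())
E
```

```text
pics
scene [[-0.87, -0.31, 0.37, 1145.68], [0.48, -0.58, 0.66, 1114.52], [0.01, 0.76, 0.65, 1182.71], [0.0, 0.0, 0.0, 1.0]] dict_keys(['camera_matrix', 'cam_to_world'])
side [[0.99, 0.06, -0.09, 384.58], [-0.11, 0.67, -0.73, -953.69], [0.02, 0.74, 0.68, 1008.14], [0.0, 0.0, 0.0, 1.0]] dict_keys(['camera_matrix', 'cam_to_world'])
{'camera_matrix': array([[365.13989362,   0.        , 275.64435108],
       [  0.        , 365.13989362, 206.94606394],
       [  0.        ,   0.        ,   1.        ]]), 'hand_eye': array([[ 9.99999809e-01,  5.09046862e-04,  3.50984069e-04,
         8.69744108e-02],
       [ 5.83492512e-04, -9.64721873e-01, -2.63270520e-01,
        -7.28616547e+01],
       [ 2.04584977e-04,  2.63270675e-01, -9.64721986e-01,
        -1.70288227e+02],
       [ 0.00000000e+00,  0.00000000e+00,  0.00000000e+00,
         1.00000000e+00]])} {'time_s': 0.1, 'qpos': array([-1.14593584e+00,  1.83461723e+01,  8.96994677e+01, -4.90222823e-04,
        7.20464630e+01, -1.14588939e+00]), 'qvel': array([-0.05061941, -0.14593409, -0.19851774,  0.0154559 ,  0.03993883,
       -0.15459935]), 'effort': array([ 5.01049108e-04, -4.13330913e+01, -2.32510239e+01,  7.29743019e-02,
        4.21804120e-02, -4.88014211e-05]), 'ee_pos': array([5.74530416e+02, 7.22404156e-03, 2.13222133e+02]), 'ee_rot': array([-1.79998624e+02,  9.20939061e-02,  1.06136768e-04]), 'force': array([ 0.04961171, -0.2262425 , -0.03672661]), 'torque': array([-0.03535777,  0.0331523 , -0.03665132]), 'gripper_width': 91.65285175571519}
```

View pics/scene0.png

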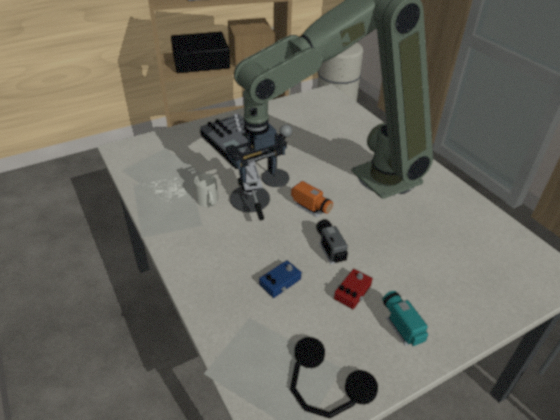

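View pics/side0.png

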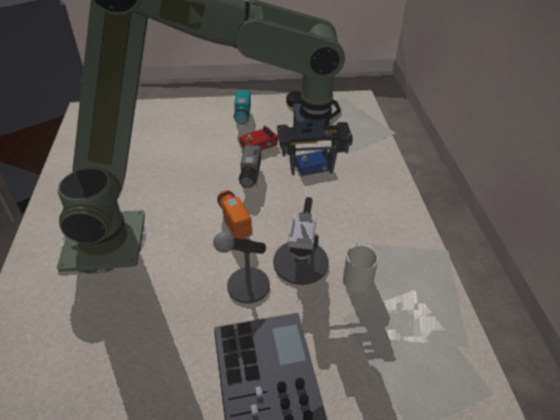

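The scene view shows the grey camcorder at (333,240) with its lens at (322,226). The stand is under the gripper at about (250,195), and the pedals are at (280,278) and (353,288). The side view shows the camcorder at (250,165), the stand at (302,245) with its bar pointing to +y, and the mic at (247,265). The mug is at (361,268) and the mixer at (268,380).

```bash
python3 - <<'E'
from h import *
for n,boxes in (("scene",dict(cam=(310,215,352,265),stand=(225,165,275,222),redp=(332,265,375,310),blue=(255,258,305,298),mixer=(195,110,290,175))),("side",dict(cam=(236,142,264,190),stand=(280,195,330,280),mug=(342,240,380,292),mic=(212,228,272,302),mixer=(212,310,330,420)))):
    z=np.load(f'{n}0.npz'); W=z['W']; im=z['im']; print(n,'K',z['K'][0,0])
    for k,(a,b,c,d) in boxes.items():
        w=W[b:d,a:c].reshape(-1,3); w=w[np.isfinite(w[:,2])]
        if k=='cam':
            q=w[(w[:,2]>75)&(w[:,2]<100)]
        elif k=='mixer': q=w[(w[:,2]>42)&(w[:,2]<60)]
        elif k=='stand': q=w[(w[:,2]>60)&(w[:,2]<180)]
        else: q=w[(w[:,2]>20)&(w[:,2]<400)]
        if len(q)<5: print(k,len(q));continue
        (cx,cy),s,a=cv2.minAreaRect(q[:,:2].astype(np.float32))
        print(k,len(q),'mean',q.mean(0).round(),'rect',np.round((cx,cy,*s,a),0),'z',np.percentile(q[:,2],[5,50,95]).round())
        if k in('cam','stand'):
            for zz in range(0,190,10):
                m=(w[:,2]>=zz)&(w[:,2]<zz+10)
                if m.sum()>3: print('   z',zz,m.sum(),w[m].mean(0).round(),w[m].min(0).round()[:2],w[m].max(0).round()[:2])
E
```

```text
scene K 489.39785140995355
cam 491 mean [431. 242.  85.] rect [425. 229. 156.  57.  77.] z [77. 86. 91.]
   z 0 934 [392. 184.   3.] [259.  53.] [511. 312.]
   z 10 26 [443. 223.  14.] [372.  70.] [459. 276.]
   z 20 7 [453. 260.  26.] [445. 201.] [460. 302.]
   z 30 45 [451. 274.  36.] [419. 200.] [463. 311.]
   z 40 69 [448. 271.  45.] [419. 168.] [464. 313.]
   z 50 69 [448. 260.  55.] [422. 152.] [464. 312.]
   z 60 116 [443. 257.  65.] [392. 149.] [465. 312.]
   z 70 149 [433. 229.  75.] [392. 152.] [464. 312.]
   z 80 352 [431. 246.  86.] [395. 155.] [463. 302.]
   z 90 64 [431. 254.  91.] [405. 209.] [459. 299.]
stand 548 mean [554. -78. 106.] rect [559. -60. 232.  72.  79.] z [ 69. 115. 131.]
   z 0 1067 [ 543. -139.    4.] [ 388. -359.] [666.  15.]
   z 10 706 [ 522. -140.   15.] [ 392. -337.] [615. -55.]
   z 20 37 [ 520. -133.   24.] [ 399. -230.] [607. -59.]
   z 30 15 [ 528. -129.   35.] [ 401. -192.] [ 557. -111.]
   z 40 8 [ 496. -147.   45.] [ 399. -195.] [ 562. -114.]
   z 50 23 [ 536. -119.   55.] [ 397. -200.] [ 565. -103.]
   z 60 30 [565. -63.  66.] [ 520. -143.]
[... 1800 characters left out ...]
5.] [ 506. -157.] [590.  49.]
   z 80 55 [570. -15.  83.] [ 559. -151.] [580.  34.]
   z 90 18 [ 557. -148.   96.] [ 501. -155.] [ 572. -129.]
   z 100 38 [ 565. -136.  105.] [ 505. -152.] [581. -56.]
   z 110 213 [548. -92. 116.] [ 518. -140.] [582. -59.]
   z 120 371 [ 537. -129.  125.] [ 495. -191.] [575. -60.]
   z 130 172 [ 529. -162.  135.] [ 495. -190.] [567. -72.]
   z 140 69 [ 525. -175.  141.] [ 498. -188.] [ 556. -162.]
mug 1202 mean [ 677. -204.   63.] rect [ 682. -197.   97.   79.   52.] z [25. 65. 95.]
mic 1101 mean [ 377. -180.  144.] rect [ 389. -133.  222.  114.   81.] z [ 38. 164. 215.]
mixer 8855 mean [ 419. -448.   52.] rect [ 420. -450.  196.  255.    6.] z [48. 52. 56.]
```

```bash
python3 -m pendant '[{"xyz":[-0.03,0.02,-0.01],"roll":0,"jaw":0},{"xyz":[-0.07,0.045,-0.02],"roll":0,"jaw":0},{"xyz":[-0.1,0.062,-0.03],"roll":0,"jaw":0},{"xyz":[-0.115,0.07,-0.03],"roll":0,"jaw":0},{"xyz":[-0.115,0.07,-0.03],"roll":0,"jaw":0},{"xyz":[-0.115,0.07,-0.03],"roll":0,"jaw":0},{"xyz":[-0.115,0.07,-0.03],"roll":0,"jaw":0},{"xyz":[-0.115,0.07,-0.03],"roll":0,"jaw":0}]' 20
python3 - <<'E'
from h import *
x=shot("wrist"); cv2.imwrite('pics/w1.png',x[0]); np.savez('w1.npz',im=x[0],W=x[2],K=x[3],T=x[4])
E
```

```text
time_s: 1.1
ee_pos: [460.5, -69.7, 243.6]
ee_rot: [-180.0, 0.0, 0.0]
force: [-0.0, -0.0, -0.7]
gripper_width: 91.6
```

View pics/w1.png

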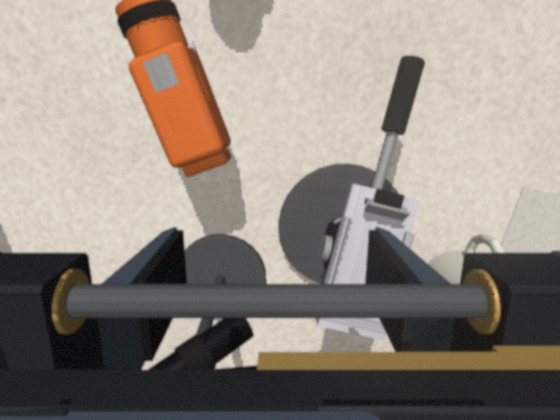

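The wrist view shows the stand's foot disc at about (345,225), the bar grip from (411,62) to (395,130) and the catch at (387,205). The platform is partly hidden by the gripper. An orange decoy is at (180,85). I'll shift so the head isn't covered.

```bash
python3 -m pendant '[{"xyz":[0.0,0.03,-0.01],"roll":0,"jaw":0},{"xyz":[0.0,0.06,-0.03],"roll":0,"jaw":0},{"xyz":[0.0,0.09,-0.045],"roll":0,"jaw":0},{"xyz":[0.0,0.105,-0.05],"roll":0,"jaw":0},{"xyz":[0.0,0.105,-0.05],"roll":0,"jaw":0},{"xyz":[0.0,0.105,-0.05],"roll":0,"jaw":0},{"xyz":[0.0,0.105,-0.05],"roll":0,"jaw":0},{"xyz":[0.0,0.105,-0.05],"roll":0,"jaw":0}]' 20
python3 - <<'E'
from h import *
x=shot("wrist"); cv2.imwrite('pics/w2.png',cv2.resize(x[0],(784,588))); np.savez('w2.npz',im=x[0],W=x[2],K=x[3],T=x[4])
E
```

```text
time_s: 2.15
ee_pos: [460.0, -174.3, 293.8]
ee_rot: [-180.0, 0.0, 0.1]
force: [-0.0, 0.2, 0.0]
gripper_width: 91.3
```

View pics/w2.png

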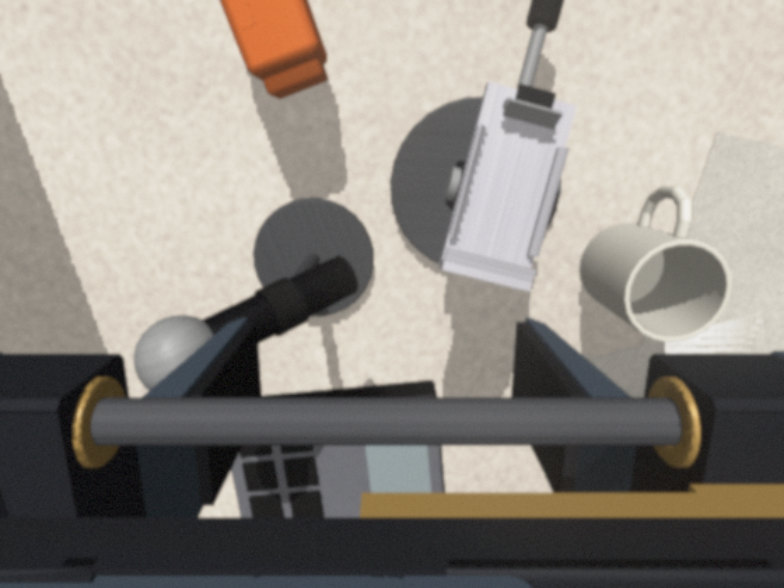

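The whole head is visible here (784-wide picture): lip corners at (443,270) and (532,289), catch at (532,110), foot disc on the left of about (475,185).

```bash
python3 - <<'E'
from h import *
z=np.load('w2.npz'); im,W,K,T=z['im'],z['W'],z['K'],z['T']
# platform floor polygon (full-res px /1.4)
poly=(np.array([[487,150],[540,165],[520,250],[468,238]])/1.4).astype(np.int32)
m=np.zeros((420,560),np.uint8); cv2.fillPoly(m,[poly],1)
p=W[m>0]; p=p[np.isfinite(p[:,2])]
c=np.median(p,0); p=p[np.abs(p-c)[:,2]<40]
for _ in range(4):
    A=np.c_[p[:,:2],np.ones(len(p))]; s,_,_,_=np.linalg.lstsq(A,p[:,2],rcond=None); r=p[:,2]-A@s; p=p[np.abs(r)<2.5*r.std()]
n=np.r_[-s[:2],1]; n/=np.linalg.norm(n); print('normal',n.round(4),'rms',r.std().round(2),'slope angle',np.degrees(np.arccos(n[2])).round(2),'downhill dir',np.degrees(np.arctan2(n[1],n[0])).round(1),'centroid',p.mean(0).round(1))
# foot: dark pixels z<20 on disc in both views
for f,(a,b,cc,d) in (('w1.npz',(275,160,420,285)),('w2.npz',(275,65,400,200))):
    q=np.load(f); I=q['im'].astype(int); w=q['W']
    g=I.max(2); dark=(g<95)&(np.abs(w[...,2]-12)<6)
    mm=np.zeros_like(dark); mm[b:d,a:cc]=dark[b:d,a:cc]
    cs,_=cv2.findContours(mm.astype(np.uint8),cv2.RETR_EXTERNAL,cv2.CHAIN_APPROX_NONE)
    ct=max(cs,key=cv2.contourArea)[:,0]; o=q['T'][:3,3]
    def ray(uv,zz):
        k=q['K']; D=np.c_[(uv[:,0]-k[0,2])/k[0,0],-(uv[:,1]-k[1,2])/k[1,1],-np.ones(len(uv))]@q['T'][:3,:3].T
        return o+D*((zz-o[2])/D[:,2])[:,None]
    e=ray(ct.astype(float),12.)[:,:2]
    from scipy.optimize import least_squares
    # robust fit with fixed radius 75
    sol=least_squares(lambda x:np.hypot(*(e-x).T)-75,[545,-135],loss='cauchy',f_scale=1)
    res=np.hypot(*(e-sol.x).T)-75; print(f,len(e),'foot',sol.x.round(1),'inl',(abs(res)<1.5).sum())
# grip of bar from w1
q=np.load('w1.npz'); w=q['W']; g=q['im'].max(2)
mm=np.zeros((420,560),bool); mm[50:140,375:430]=True
mm&=(g<90)&(w[...,2]>45)&(w[...,2]<110)
b=w[mm]; u,sv,vt=np.linalg.svd(b-b.mean(0),full_matrices=False); d=-vt[0]*np.sign(vt[0][1])
print('bar n',len(b),'mean top',b.mean(0).round(1),'dir(x_seat)',d.round(3),'yaw',np.degrees(np.arctan2(d[1],d[0])).round(2),'elev',np.degrees(np.arcsin(d[2])).round(2), b.min(0).round(),b.max(0).round())
# long axis of platform via side edges pixel (w2): rear corners & front corners
for nm,uv in dict(rl=(490,82),rr=(575,105),fr=(532,289),fl=(443,270)).items():
    u_,v_=np.array(uv)/1.4; D=np.array([(u_-K[0,2])/K[0,0],-(v_-K[1,2])/K[1,1],-1])@T[:3,:3].T
    print(nm,W[int(v_),int(u_)].round(0))
E
```

```text
normal [0.0355 0.1369 0.99  ] rms 0.73 slope angle 8.13 downhill dir 75.4 centroid [ 537.3 -133.3  122. ]
w1.npz 339 foot [ 540.2 -132.7] inl 130
w2.npz 337 foot [ 542.2 -136.7] inl 91
bar n 1704 mean top [571.9  13.9  78.6] dir(x_seat) [-0.241 -0.961  0.134] yaw -104.08 elev 7.7 [557. -19.  66.] [589.  46.  86.]
rl [527. -59. 112.]
rr [582. -73. 113.]
fr [ 598. -227.   -2.]
fl [ 513. -208.   -2.]
```

```bash
python3 - <<'E'
from h import *
im=np.load('w2.npz')['im']; c=im[50:215,300:425]; cv2.imwrite('pics/c2.png',cv2.resize(c,None,fx=3.6,fy=3.6,interpolation=cv2.INTER_CUBIC))
E
```

```text
(no output)
```

View pics/c2.png

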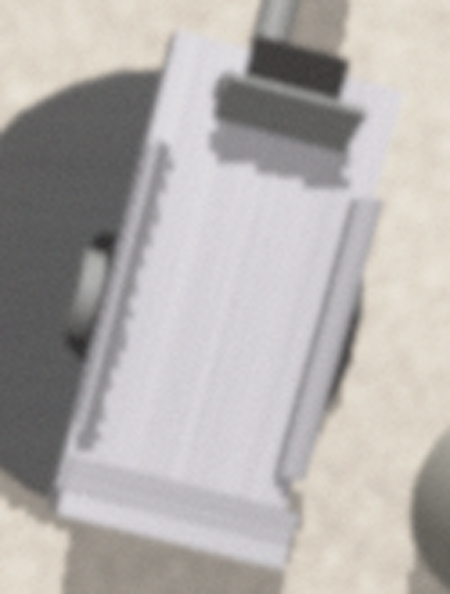

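The crop shows the platform's rear corners at (175,35) and (400,95), the catch nose edge from (218,120) to (355,150) and the slope top from (222,75) to (362,112). The lip's rear edge runs from (70,456) to (297,508).

```bash
python3 - <<'E'
from h import *
from scipy.optimize import least_squares
z=np.load('w2.npz'); K,T=z['K'],z['T']; C=T[:3,3]
F=[((218,120),(-45,-17,7)),((355,150),(-45,17,7)),((222,75),(-52,-17,17.5)),((362,112),(-52,17,17.5)),((70,456),(44.5,-30,12)),((297,508),(44.5,30,12)),((175,35),(None,-30,0)),((400,95),(None,30,0)),((158,143),(-36,-29,9)),((375,200),(-36,29,9))]
def seat_axes(yaw,t):
    y=np.radians(yaw); ct,s=np.cos(t),np.sin(t)
    x=np.array([np.cos(y)*ct,np.sin(y)*ct,-s]); yy=np.array([-np.sin(y),np.cos(y),0]); return np.stack([x,yy,np.cross(x,yy)],1)
def res(p,full=False):
    A=seat_axes(p[2],p[3]); piv=np.r_[p[0],p[1],92]; seat=piv+30*A[:,2]; o=[]
    for (u,v),q in F:
        q=list(q); 
        # image left = seat's right?  x_seat points down image -> y_seat (left) points to image right
        u_,v_=proj(K,T,seat+A@np.array([-60 if q[0] is None else q[0],q[1],q[2]]))
        e=np.array([u_-(300+u/3.6),v_-(50+v/3.6)])
        if q[0] is None: # only lateral
            lat=A[:,1]; a=np.array(proj(K,T,seat+lat))-np.array(proj(K,T,seat)); e=np.array([e@a/np.linalg.norm(a),0])
        o.append(e)
    return np.array(o) if full else np.ravel(o)
s=least_squares(res,[541,-135,-104,-.14],loss='soft_l1',f_scale=1.)
print('pivot',s.x[:2].round(1),'yaw',s.x[2].round(2),'tilt',s.x[3].round(3)); print(res(s.x,True).round(1).tolist())
A=seat_axes(*s.x[2:]); piv=np.r_[s.x[:2],92]; print('seat',(piv+30*A[:,2]).round(1),'lip',(piv+30*A[:,2]+44.5*A[:,0]).round(1),'grip',(piv-155*A[:,0]).round(1))
E
cat >> h.py <<'E'
def seat_axes(yaw,t):
    y=np.radians(yaw); ct,s=np.cos(t),np.sin(t)
    x=np.array([np.cos(y)*ct,np.sin(y)*ct,-s]); yy=np.array([-np.sin(y),np.cos(y),0]); return np.stack([x,yy,np.cross(x,yy)],1)
E
```

```text
pivot [ 537.5 -132.9] yaw -104.36 tilt -0.164
[[-2.1, -1.1], [-4.0, 0.5], [2.2, 0.4], [0.7, 0.5], [0.1, -0.1], [0.5, 1.7], [-0.5, 0.0], [-0.0, 0.0], [-0.5, -1.4], [1.2, -0.4]]
seat [ 538.7 -128.2  121.6] lip [ 527.8 -170.7  128.8] grip [575.5  15.2  66.8]
```

```bash
python3 - <<'E'
from h import *
P=[]
for n,(a,b,c,d) in (("scene",(195,105,290,175)),("side",(205,305,335,420))):
    z=np.load(f'{n}0.npz'); w=z['W'][b:d,a:c].reshape(-1,3); w=w[np.isfinite(w[:,2])&(w[:,2]>44)&(w[:,2]<58)&(w[:,1]<-300)&(w[:,0]>290)&(w[:,0]<550)]
    for ang in (3,4,5,6,7,8,9): # mixer yaw candidates; extents
        t=np.radians(ang); e=np.array([[np.cos(t),np.sin(t)],[-np.sin(t),np.cos(t)]]); q=w[:,:2]@e.T
        print(n,ang,len(w),np.percentile(q,[0.5,1.5,98.5,99.5],axis=0).round(1).T.tolist())
E
```

```text
scene 3 816 [[310.7, 316.8, 500.0, 502.6], [-646.5, -642.1, -392.1, -348.8]]
scene 4 816 [[299.3, 305.9, 490.1, 491.9], [-652.9, -649.0, -399.8, -356.2]]
scene 5 816 [[288.0, 294.9, 480.7, 482.2], [-660.2, -654.8, -407.3, -363.5]]
scene 6 816 [[276.9, 283.8, 471.1, 473.5], [-666.0, -661.9, -414.6, -370.6]]
scene 7 816 [[265.7, 272.8, 462.0, 463.6], [-671.4, -668.6, -421.6, -377.7]]
scene 8 816 [[254.4, 261.5, 453.1, 454.9], [-677.0, -675.3, -428.1, -384.7]]
scene 9 816 [[242.9, 250.1, 444.3, 446.0], [-683.5, -681.2, -434.3, -391.5]]
side 3 8743 [[296.6, 299.9, 491.7, 495.3], [-586.8, -578.9, -352.5, -348.1]]
side 4 8743 [[289.4, 292.0, 482.8, 485.5], [-594.9, -586.7, -359.4, -355.6]]
side 5 8743 [[281.7, 283.7, 474.0, 475.9], [-603.1, -594.6, -366.3, -362.5]]
side 6 8743 [[273.4, 275.3, 465.0, 467.0], [-611.0, -602.3, -373.0, -369.1]]
side 7 8743 [[264.7, 266.9, 456.2, 458.5], [-618.6, -609.8, -379.3, -375.7]]
side 8 8743 [[255.4, 258.2, 447.6, 450.5], [-626.2, -617.4, -385.6, -382.0]]
side 9 8743 [[245.8, 249.2, 439.0, 442.8], [-633.7, -624.4, -391.8, -387.7]]
```

```bash
python3 -m pendant '[{"xyz":[0.02,-0.045,0],"roll":2,"jaw":0.3},{"xyz":[0.05,-0.095,0.02],"roll":6,"jaw":0.4},{"xyz":[0.08,-0.145,0.05],"roll":10,"jaw":0.4},{"xyz":[0.105,-0.18,0.09],"roll":14,"jaw":0.4},{"xyz":[0.115,-0.19,0.135],"roll":14,"jaw":0.4},{"xyz":[0.115,-0.19,0.18],"roll":14,"jaw":0.4},{"xyz":[0.115,-0.19,0.195],"roll":14,"jaw":0.4},{"xyz":[0.115,-0.19,0.195],"roll":14,"jaw":0.4}]' 20
```

```text
time_s: 3.2
ee_pos: [574.9, 14.9, 98.8]
ee_rot: [180.0, 0.0, -14.0]
force: [-0.4, 0.3, 0.3]
gripper_width: 54.9
```

```bash
python3 -m pendant '[{"xyz":[0,0,0.025],"roll":0,"jaw":0.4},{"xyz":[0,0,0.049],"roll":0,"jaw":0.4},{"xyz":[0,0,0.049],"roll":0,"jaw":0.4},{"xyz":[0,0,0.049],"roll":0,"jaw":0.9},{"xyz":[0,0,0.049],"roll":0,"jaw":0.9},{"xyz":[0,0,0.049],"roll":0,"jaw":0.9},{"xyz":[0,0,0.049],"roll":0,"jaw":0.9},{"xyz":[0,0,0.049],"roll":0,"jaw":0.9}]' 15
```

```text
time_s: 4.2
ee_pos: [575.0, 15.1, 50.5]
ee_rot: [-180.0, -0.0, -14.0]
force: [-1.8, 1.0, 4.7]
gripper_width: 21.6
```

```bash
python3 -m pendant '[{"xyz":[0.002,0.001,0.004],"roll":0.8,"jaw":0.9},{"xyz":[0.005,0.002,0.008],"roll":1.8,"jaw":0.9},{"xyz":[0.008,0.003,0.012],"roll":3,"jaw":0.9},{"xyz":[0.010,0.004,0.016],"roll":4,"jaw":0.9},{"xyz":[0.0115,0.004,0.019],"roll":4.5,"jaw":0.9},{"xyz":[0.0115,0.004,0.019],"roll":4.5,"jaw":0.9},{"xyz":[0.0115,0.004,0.019],"roll":4.5,"jaw":0.9},{"xyz":[0.0115,0.004,0.019],"roll":4.5,"jaw":0.9}]' 15
```

```text
time_s: 5.2
ee_pos: [584.3, 8.1, 30.8]
ee_rot: [179.9, 0.1, -18.5]
force: [-4.1, -1.3, 4.6]
gripper_width: 21.8
```

```bash
python3 -m pendant '[{"xyz":[0,0,0],"roll":0,"jaw":0.4},{"xyz":[0,0,0],"roll":0,"jaw":0.4},{"xyz":[0,0,-0.03],"roll":0,"jaw":0.4},{"xyz":[0,0,-0.07],"roll":0,"jaw":0.3},{"xyz":[0,0,-0.12],"roll":0,"jaw":0},{"xyz":[0,0,-0.18],"roll":0,"jaw":0},{"xyz":[0,-0.03,-0.23],"roll":0,"jaw":0},{"xyz":[0,-0.05,-0.26],"roll":0,"jaw":0}]' 15
```

```text
time_s: 6.2
ee_pos: [602.6, 56.7, 294.3]
ee_rot: [-179.8, -0.3, -18.5]
force: [0.2, -0.0, -0.5]
gripper_width: 91.4
```

```bash
python3 -m pendant '[{"xyz":[-0.05,-0.022,0],"roll":-1,"jaw":0},{"xyz":[-0.1,-0.043,0],"roll":-2,"jaw":0},{"xyz":[-0.15,-0.065,0],"roll":-3,"jaw":0},{"xyz":[-0.2,-0.087,0],"roll":-4,"jaw":0},{"xyz":[-0.25,-0.109,0],"roll":-5,"jaw":0},{"xyz":[-0.28,-0.122,0],"roll":-5,"jaw":0},{"xyz":[-0.28,-0.122,0],"roll":-5,"jaw":0},{"xyz":[-0.28,-0.122,0],"roll":-5,"jaw":0}]' 15
python3 - <<'E'
from h import *
x=shot("wrist"); cv2.imwrite('pics/w3.png',x[0]); np.savez('w3.npz',im=x[0],W=x[2],K=x[3],T=x[4]); W=x[2]
w=W.reshape(-1,3); w=w[np.isfinite(w[:,2])]
w=w[(abs(w[:,0]-428)<80)&(abs(w[:,1]-235)<110)]
for lo,hi in((78,94),(40,60),(60,75)):
    q=w[(w[:,2]>lo)&(w[:,2]<hi)]; print(lo,len(q),np.round(np.r_[sum(cv2.minAreaRect(q[:,:2].astype(np.float32))[:2],()),cv2.minAreaRect(q[:,:2].astype(np.float32))[2]],1),q.mean(0).round(1))
E
```

```text
time_s: 7.2
ee_pos: [374.9, 260.3, 291.0]
ee_rot: [-180.0, -0.1, -13.5]
force: [1.1, 0.4, -0.7]
gripper_width: 91.1
78 4799 [422.7 227.2 140.9  54.   78.9] [425.8 247.3  84.7]
40 188 [422.9 232.3 155.4  53.3  79.7] [408.1 241.6  52.4]
60 1330 [423.3 230.6 158.4  55.1  78.3] [419.4 229.4  68.8]
```

View pics/w3.png

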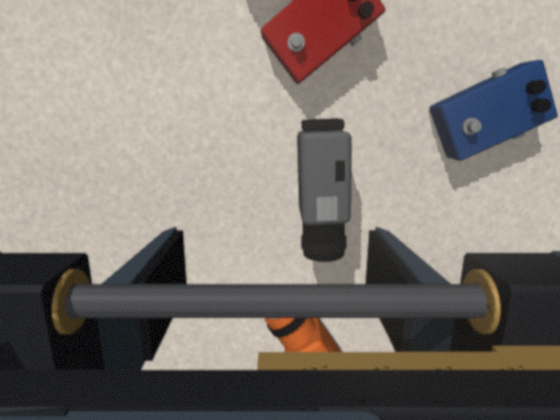

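The camcorder body spans (300–350, 130–222) with its lens down to row 260. The red pedal is at (320,30), the blue at (495,110), and there is free room for the fingers on both sides.

```bash
python3 -m pendant '[{"xyz":[0.03,0.002,0.03],"roll":-1,"jaw":0},{"xyz":[0.0534,0.0035,0.08],"roll":-2.1,"jaw":0},{"xyz":[0.0534,0.0035,0.13],"roll":-2.1,"jaw":0},{"xyz":[0.0534,0.0035,0.18],"roll":-2.1,"jaw":0},{"xyz":[0.0534,0.0035,0.225],"roll":-2.1,"jaw":0},{"xyz":[0.0534,0.0035,0.252],"roll":-2.1,"jaw":0},{"xyz":[0.0534,0.0035,0.252],"roll":-2.1,"jaw":0},{"xyz":[0.0534,0.0035,0.252],"roll":-2.1,"jaw":0.5}]' 30
python3 -m pendant '[{"xyz":[0,0,0],"roll":0,"jaw":0.6},{"xyz":[0,0,0],"roll":0,"jaw":0.6},{"xyz":[0,0,0],"roll":0,"jaw":0.6},{"xyz":[0,0,0],"roll":0,"jaw":0.6},{"xyz":[0,0,-0.01],"roll":0,"jaw":0.6},{"xyz":[0,0,-0.03],"roll":0,"jaw":0.6},{"xyz":[0,0,-0.06],"roll":0,"jaw":0.6},{"xyz":[0,0,-0.08],"roll":0,"jaw":0.6}]' 30
```

```text
time_s: 8.25
ee_pos: [426.8, 244.5, 39.8]
ee_rot: [-179.9, -0.1, -11.5]
force: [-0.1, 0.7, -0.3]
gripper_width: 84.3
time_s: 9.25
ee_pos: [424.9, 244.3, 119.8]
ee_rot: [180.0, 0.0, -11.4]
force: [-0.1, -0.2, -5.1]
gripper_width: 54.1
```

```bash
python3 - <<'E'
from h import *
z=np.load('w3.npz'); K,T=z['K'],z['T']; C=T[:3,3]
for nm,(u,v) in dict(bodyrear=(326,130),bodyfront=(326,222),lensfront=(325,259)).items():
    D=T[:3,:3]@np.array([(u-K[0,2])/K[0,0],-(v-K[1,2])/K[1,1],-1]); h=70 if nm=='lensfront' else 84
    p=C+D*(h-C[2])/D[2]; d=np.array([np.cos(np.radians(-101.4)),np.sin(np.radians(-101.4))]); print(nm,p.round(1),'ahead of TCP',((p[:2]-[425.5,244.4])@d).round(1))
x=shot("side"); np.savez('side1.npz',im=x[0],W=x[2],K=x[3],T=x[4]); cv2.imwrite('pics/s1.png',x[0])
piv=np.array([538,-133,92.]); A=seat_axes(-108.3,-0.276); seat=piv+30*A[:,2]
w=x[2].reshape(-1,3); w=w[np.isfinite(w[:,2])]; q=(w-seat)@A
m=(abs(q[:,0])<34)&(abs(q[:,1])<16)&(abs(q[:,2])<15); p=q[m]
for _ in range(4):
    s,_,_,_=np.linalg.lstsq(np.c_[p[:,:2],np.ones(len(p))],p[:,2],rcond=None); r=p[:,2]-np.c_[p[:,:2],np.ones(len(p))]@s; p=p[abs(r)<2.5*r.std()]
print('plane in predicted seat frame: slopes',s.round(3),'n',len(p),'rms',r.std().round(2))
m=(abs(q[:,0])<75)&(abs(q[:,1])<45)&(q[:,2]>-8)&(q[:,2]<25); p=q[m]; print('rect',cv2.minAreaRect(p[:,:2].astype(np.float32)))
E
```

```text
bodyrear [436.9 297.6  84. ] ahead of TCP -54.4
bodyfront [417.5 201.8  84. ] ahead of TCP 43.4
lensfront [408.4 153.3  70. ] ahead of TCP 92.7
plane in predicted seat frame: slopes [ 1.000e-03 -1.200e-02  1.263e+00] n 140 rms 1.39
rect ((-3.6524696350097656, -1.642181396484375), (60.597110748291016, 128.5764617919922), 89.45243072509766)
```

```bash
python3 - <<'E'
from h import *
z=np.load('side1.npz'); cv2.imwrite('pics/s1c.png',cv2.resize(z['im'][170:300,230:400],None,fx=4.4,fy=4.4,interpolation=cv2.INTER_CUBIC))
E
```

```text
(no output)
```

View pics/s1c.png

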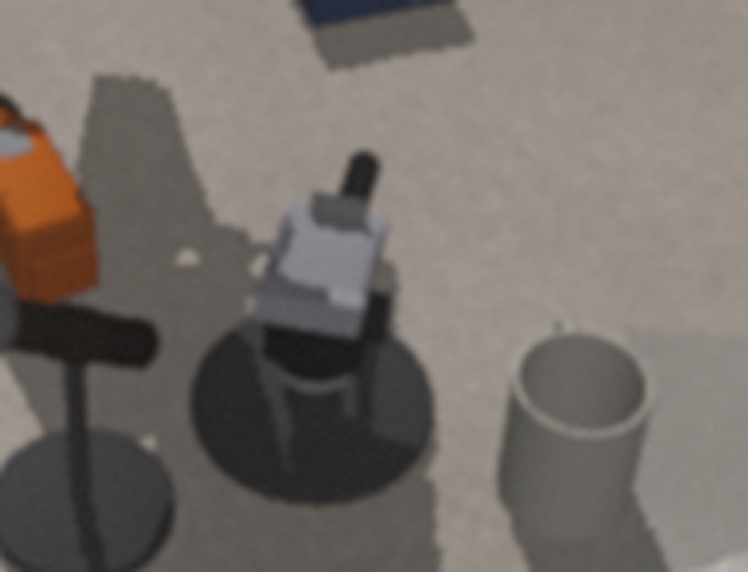

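The side crop shows the head at (320,270) with its bar at (362,175). It agrees with the pose I predicted from the bar, with a plane slope error of about 0. Nothing else appears to have moved. Next I carry the camcorder over.

```bash
python3 -m pendant '[{"xyz":[0,0,-0.045],"roll":0,"jaw":0.6},{"xyz":[0.02,0.035,-0.08],"roll":1,"jaw":0.6},{"xyz":[0.05,0.085,-0.08],"roll":2,"jaw":0.6},{"xyz":[0.08,0.135,-0.08],"roll":3,"jaw":0.6},{"xyz":[0.11,0.185,-0.08],"roll":4,"jaw":0.6},{"xyz":[0.14,0.235,-0.08],"roll":5,"jaw":0.6},{"xyz":[0.17,0.28,-0.08],"roll":6.5,"jaw":0.6},{"xyz":[0.185,0.308,-0.08],"roll":6.9,"jaw":0.6}]' 30
python3 -m pendant '[{"xyz":[0.002,0.004,0],"roll":0,"jaw":0.6},{"xyz":[0.0036,0.0065,0],"roll":0,"jaw":0.6},{"xyz":[0.0036,0.0065,0],"roll":0,"jaw":0.6},{"xyz":[0.0036,0.0065,0],"roll":0,"jaw":0.6},{"xyz":[0.0036,0.0065,0.008],"roll":0,"jaw":0.6},{"xyz":[0.0036,0.0065,0.014],"roll":0,"jaw":0.6},{"xyz":[0.0036,0.0065,0.017],"roll":0,"jaw":0.6},{"xyz":[0.0036,0.0065,0.017],"roll":0,"jaw":0.6}]' 30
python3 - <<'E'
from h import *
x=shot("side"); np.savez('side2.npz',im=x[0],W=x[2],K=x[3],T=x[4])
y=shot("wrist"); np.savez('w4.npz',im=y[0],W=y[2],K=y[3],T=y[4])
a=cv2.resize(x[0][150:290,240:380],(560,560),interpolation=cv2.INTER_CUBIC)
cv2.imwrite('pics/j4.png',a); cv2.imwrite('pics/w4.png',y[0])
s=env.state(); print(s['ee_pos'],s['ee_rot'],s['force'])
E
```

```text
time_s: 10.3
ee_pos: [545.7, -96.4, 197.5]
ee_rot: [180.0, 0.1, -18.4]
force: [-0.1, 0.6, -5.7]
gripper_width: 53.9
time_s: 11.3
ee_pos: [547.0, -101.3, 181.6]
ee_rot: [180.0, 0.0, -18.3]
force: [-1.4, -0.3, -5.0]
gripper_width: 53.8
[ 547.34521972 -101.43303442  182.07703902] [-1.79995584e+02 -2.11699549e-02 -1.83075443e+01] [ 0.04537759 -0.10590984 -4.29887355]
```

View pics/j4.png

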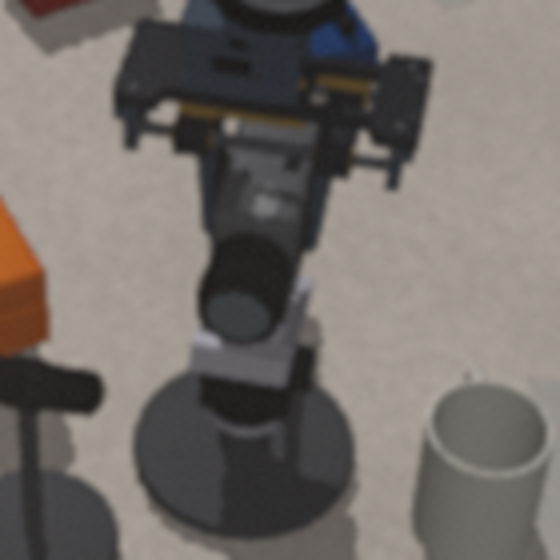

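The lens, at (245,300), is centred over the lip, which spans (193–292, 360). Now lower the tongue until it touches the platform just behind the lip.

```bash
python3 -m pendant '[{"xyz":[0,0,0.004],"roll":0,"jaw":0.6},{"xyz":[0,0,0.007],"roll":0,"jaw":0.6},{"xyz":[0,0,0.008],"roll":0,"jaw":0.6},{"xyz":[0,0,0.009],"roll":0,"jaw":0.6},{"xyz":[0,0,0.0095],"roll":0,"jaw":0.6},{"xyz":[0,0,0.0095],"roll":0,"jaw":0.6},{"xyz":[0,0,0.0095],"roll":0,"jaw":0.6},{"xyz":[0,0,0.0095],"roll":0,"jaw":0.6}]' 30
```

```text
time_s: 12.4
ee_pos: [547.3, -101.4, 172.5]
ee_rot: [-180.0, -0.0, -18.3]
force: [-0.4, 0.9, -5.6]
gripper_width: 54.0
```

```bash
python3 -m pendant '[{"xyz":[0,0,0.001],"roll":0,"jaw":0.6},{"xyz":[0,0,0.0015],"roll":0,"jaw":0.6},{"xyz":[0,0,0.002],"roll":0,"jaw":0.6},{"xyz":[0,0,0.002],"roll":0,"jaw":0.6},{"xyz":[0,0,0.002],"roll":0,"jaw":0.6},{"xyz":[0,0,0.002],"roll":0,"jaw":0.6},{"xyz":[0,0,0.002],"roll":0,"jaw":0.6},{"xyz":[0,0,0.002],"roll":0,"jaw":0.6}]' 30
```

```text
time_s: 13.4
ee_pos: [547.2, -101.4, 170.5]
ee_rot: [-180.0, -0.0, -18.3]
force: [-0.2, -0.1, -3.6]
gripper_width: 54.1
```

```bash
python3 -m pendant '[{"xyz":[0,0,0.0005],"roll":0,"jaw":0.6},{"xyz":[0,0,0.001],"roll":0,"jaw":0.6},{"xyz":[0,0,0.001],"roll":0,"jaw":0.6},{"xyz":[0,0,0.001],"roll":0,"jaw":0.6},{"xyz":[0,0,0.001],"roll":0,"jaw":0.6},{"xyz":[0,0,0.001],"roll":0,"jaw":0.6},{"xyz":[0,0,0.001],"roll":0,"jaw":0.6},{"xyz":[0,0,0.001],"roll":0,"jaw":0.6}]' 30
python3 -c "
from h import *
print(env.state()['force'],env.state()['torque'])"
```

```text
time_s: 14.4
ee_pos: [547.4, -101.4, 170.0]
ee_rot: [-180.0, -0.0, -18.3]
force: [-2.2, 2.3, 6.3]
gripper_width: 53.6
[-2.20103851  2.25143254  6.30886985] [-0.14645869  0.65578472 -0.12111554]
```

```bash
python3 -m pendant '[{"xyz":[-0.0005,0,-0.0012],"roll":0,"jaw":0.6},{"xyz":[-0.0005,0.001,-0.0015],"roll":0,"jaw":0.6},{"xyz":[-0.0005,0.002,-0.0018],"roll":0,"jaw":0.6},{"xyz":[-0.0005,0.0035,-0.0022],"roll":0,"jaw":0.6},{"xyz":[-0.0005,0.005,-0.0026],"roll":0,"jaw":0.6},{"xyz":[-0.0005,0.0065,-0.003],"roll":0,"jaw":0.6},{"xyz":[-0.0005,0.008,-0.0034],"roll":0,"jaw":0.6},{"xyz":[-0.0005,0.008,-0.0034],"roll":0,"jaw":0.6}]' 30
python3 -c "
from h import *
print(env.state()['force'],env.state()['torque'])"
```

```text
time_s: 15.4
ee_pos: [543.8, -109.3, 172.7]
ee_rot: [180.0, 0.0, -18.3]
force: [-0.6, 0.1, -4.5]
gripper_width: 53.7
[-0.63093447  0.0935567  -4.47539031] [-0.00855257  0.07319408 -0.03612433]
```

```bash
python3 -m pendant '[{"xyz":[0,0.001,-0.0002],"roll":0,"jaw":0.6},{"xyz":[0,0.002,-0.0005],"roll":0,"jaw":0.6},{"xyz":[0,0.003,-0.0008],"roll":0,"jaw":0.6},{"xyz":[0,0.004,-0.0010],"roll":0,"jaw":0.6},{"xyz":[0,0.005,-0.0013],"roll":0,"jaw":0.6},{"xyz":[0,0.005,-0.0013],"roll":0,"jaw":0.6},{"xyz":[0,0.005,-0.0013],"roll":0,"jaw":0.6},{"xyz":[0,0.005,-0.0013],"roll":0,"jaw":0.6}]' 30
python3 -c "
from h import *
print(env.state()['force'],env.state()['torque'])"
```

```text
time_s: 16.4
ee_pos: [543.0, -112.4, 173.8]
ee_rot: [-179.9, 0.0, -18.3]
force: [1.8, 4.1, -7.8]
gripper_width: 53.8
[ 1.78547823  4.10617992 -7.76503877] [ 1.22716836 -0.50472193  0.03009529]
```

```bash
python3 -m pendant '[{"xyz":[0,-0.002,0],"roll":0,"jaw":0.6},{"xyz":[0,-0.002,0],"roll":0,"jaw":0.6},{"xyz":[0,-0.002,-0.001],"roll":0,"jaw":0.6},{"xyz":[0,-0.002,-0.0018],"roll":0,"jaw":0.6},{"xyz":[0,-0.002,-0.0025],"roll":0,"jaw":0.6},{"xyz":[0,-0.002,-0.0025],"roll":0,"jaw":0.6},{"xyz":[0,-0.002,-0.0025],"roll":0,"jaw":0.6},{"xyz":[0,-0.002,-0.0025],"roll":0,"jaw":0.6}]' 30
python3 - <<'E'
from h import *
print(env.state()['force'],env.state()['torque'])
x=shot("scene"); cv2.imwrite('pics/sc5.png',cv2.resize(x[0][120:240,190:310],(600,600),interpolation=cv2.INTER_CUBIC)); np.savez('sc5.npz',W=x[2],im=x[0])
E
```

```text
time_s: 17.4
ee_pos: [543.0, -112.2, 175.8]
ee_rot: [179.9, 0.0, -18.3]
force: [1.9, -5.1, -18.8]
gripper_width: 54.0
[  1.92158912  -5.13622763 -18.83679698] [-0.34251452 -0.74694874  0.21224091]
```

The lip resists lifting (−14 N), so the tongue is hooked. Now I swing the rear down with a light grip, so the body hinges in the pads.

```bash
python3 -m pendant '[{"xyz":[0,0,0.002],"roll":0,"jaw":0.6},{"xyz":[0,0,0.002],"roll":0,"jaw":0.6},{"xyz":[0,-0.0025,0.005],"roll":0,"jaw":0.6},{"xyz":[0,-0.0045,0.008],"roll":0,"jaw":0.6},{"xyz":[0,-0.006,0.0105],"roll":0,"jaw":0.6},{"xyz":[0,-0.008,0.013],"roll":0,"jaw":0.6},{"xyz":[0,-0.0085,0.014],"roll":0,"jaw":0.6},{"xyz":[0,-0.0085,0.014],"roll":0,"jaw":0.6}]' 6
python3 - <<'E'
from h import *
print(env.state()['force'],env.state()['torque'])
x=shot("side"); cv2.imwrite('pics/s6.png',cv2.resize(x[0][150:290,230:370],(560,560),interpolation=cv2.INTER_CUBIC)); np.savez('s6.npz',W=x[2],im=x[0])
E
```

```text
time_s: 18.45
ee_pos: [546.5, -104.1, 164.4]
ee_rot: [180.0, -0.2, -18.3]
force: [-1.1, 0.9, 7.8]
gripper_width: 54.1
[-1.10904153  0.88285211  7.76827935] [ 0.20008872  0.44046052 -0.04255212]
```

View pics/s6.png

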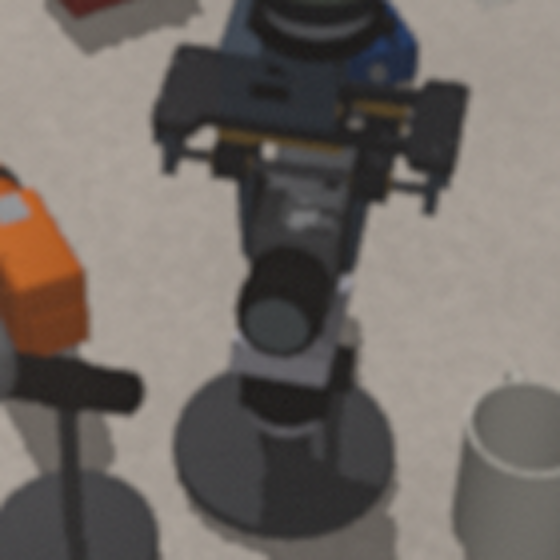

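The lens, at (285,310), is still centred over the lip and has begun to rise. The mic and mug are untouched. I'll release, back off upwards and measure the camcorder's pitch.

```bash
python3 -m pendant '[{"xyz":[0,0,0],"roll":0,"jaw":0.3},{"xyz":[0,0,0],"roll":0,"jaw":0},{"xyz":[0,0,0],"roll":0,"jaw":0},{"xyz":[0,0,-0.02],"roll":0,"jaw":0},{"xyz":[0,0,-0.06],"roll":0,"jaw":0},{"xyz":[0,-0.01,-0.1],"roll":0,"jaw":0.5},{"xyz":[0,-0.02,-0.13],"roll":0,"jaw":1},{"xyz":[0,-0.02,-0.13],"roll":0,"jaw":1}]' 6
cat > cam.py <<'E'
from h import *
import sys
# camcorder top plane from wrist/scene/side depth
def fit(p):
    for _ in range(5):
        B=np.c_[p[:,:2],np.ones(len(p))]; s=np.linalg.lstsq(B,p[:,2],rcond=None)[0]; r=p[:,2]-B@s; p=p[abs(r)<max(2*r.std(),.6)]
    return s,p,r.std()
yaw=float(sys.argv[1]); t=float(sys.argv[2]); piv=np.array([537.2,-132.8,92.]); A=seat_axes(yaw,t); seat=piv+30*A[:,2]
for n in sys.argv[3:]:
    x=shot(n); np.savez(f'last_{n}.npz',im=x[0],W=x[2],K=x[3],T=x[4]); cv2.imwrite(f'pics/last_{n}.png',x[0])
    w=x[2].reshape(-1,3); q=(w[np.isfinite(w[:,2])]-seat)@A
    p=q[(abs(q[:,0]+14)<38)&(abs(q[:,1])<20)&(q[:,2]>70)&(q[:,2]<125)]
    if len(p)<30: print(n,len(p)); continue
    s,p,r=fit(p); print(n,'top in seat frame: slope x,y',s[:2].round(3),'height@x=-12',(s[2]-12*s[0]).round(1),'(home 86) n',len(p),'rms',r.round(2))
    b=q[(q[:,2]>60)&(q[:,2]<96)&(abs(q[:,0])<120)&(abs(q[:,1])<45)]; print('   rect',[np.round(v,1) for v in cv2.minAreaRect(b[:,:2].astype(np.float32))])
E
python3 cam.py -108.3 -0.276 side wrist; python3 -c "
from h import *
print(env.state()['ee_pos'],env.state()['force'])"
```

```text
time_s: 19.5
ee_pos: [553.5, -84.5, 294.9]
ee_rot: [-180.0, -0.3, -18.3]
force: [-0.3, 0.2, -1.1]
gripper_width: 64.0
side top in seat frame: slope x,y [-0.171  0.006] height@x=-12 98.4 (home 86) n 236 rms 1.06
   rect [array([24.9, -0.7]), array([ 54.7, 135.6]), np.float64(90.0)]
wrist top in seat frame: slope x,y [-0.173  0.004] height@x=-12 97.1 (home 86) n 4890 rms 0.59
   rect [array([12.1,  0.5]), array([ 54.6, 156.9]), np.float64(90.0)]
[551.73318309 -84.68818441 291.6396829 ] [ 0.85768117  0.40221422 -0.0529896 ]
```

The camcorder is hooked, and its rear rests on top of the catch with 10° still to swing. Pressing with the head tilted back would turn the tilt joint, because the lever is about 80 mm. So I first raise the bar to tilt ≈ +0.2, which leaves the press nearly over the pivot.

```bash
python3 -m pendant '[{"xyz":[0,-0.05,0],"roll":0,"jaw":0.4},{"xyz":[0.0013,-0.1,0],"roll":0,"jaw":0.4},{"xyz":[0.0013,-0.1065,0.04],"roll":0,"jaw":0.4},{"xyz":[0.0013,-0.1065,0.09],"roll":0,"jaw":0.4},{"xyz":[0.0013,-0.1065,0.14],"roll":0,"jaw":0.4},{"xyz":[0.0013,-0.1065,0.19],"roll":0,"jaw":0.4},{"xyz":[0.0013,-0.1065,0.23],"roll":0,"jaw":0.4},{"xyz":[0.0013,-0.1065,0.24],"roll":0,"jaw":0.4}]' 15
python3 -c "
from h import *
print(env.state()['ee_pos'],env.state()['force'])"
```

```text
time_s: 20.6
ee_pos: [583.5, 15.7, 48.5]
ee_rot: [179.8, 0.5, -18.3]
force: [-0.5, 0.4, 0.0]
gripper_width: 54.4
[583.46776357  15.67893158  48.54858574] [-0.4896048   0.43864381  0.03514035]
```

```bash
python3 -m pendant '[{"xyz":[0.001,0,0.012],"roll":0,"jaw":0.4},{"xyz":[0.001,0,0.021],"roll":0,"jaw":0.4},{"xyz":[0.001,0,0.021],"roll":0,"jaw":0.4},{"xyz":[0.001,0,0.021],"roll":0,"jaw":0.9},{"xyz":[0.001,0,0.021],"roll":0,"jaw":0.9},{"xyz":[0.001,0,0.021],"roll":0,"jaw":0.9},{"xyz":[0.001,0,0.021],"roll":0,"jaw":0.9},{"xyz":[0.001,0,0.021],"roll":0,"jaw":0.9}]' 15
python3 -c "
from h import *
print(env.state()['ee_pos'],env.state()['force'])"
```

```text
time_s: 21.6
ee_pos: [587.5, 16.0, 31.9]
ee_rot: [-180.0, 0.0, -18.3]
force: [-1.6, 1.1, 3.5]
gripper_width: 21.6
[587.53285001  15.99327188  31.88920363] [-1.58311295  1.14428281  3.51989195]
```

```bash
python3 -m pendant '[{"xyz":[0,-0.0023,-0.010],"roll":0,"jaw":0.9},{"xyz":[0,-0.0041,-0.021],"roll":0,"jaw":0.9},{"xyz":[0,-0.0051,-0.032],"roll":0,"jaw":0.9},{"xyz":[0,-0.0053,-0.043],"roll":0,"jaw":0.9},{"xyz":[0,-0.0048,-0.054],"roll":0,"jaw":0.9},{"xyz":[0,-0.0037,-0.064],"roll":0,"jaw":0.9},{"xyz":[0,-0.0025,-0.071],"roll":0,"jaw":0.9},{"xyz":[0,-0.0021,-0.0734],"roll":0,"jaw":0.9}]' 15
python3 -m pendant '[{"xyz":[0,0,0],"roll":0,"jaw":0.9},{"xyz":[0,0,0],"roll":0,"jaw":0.4},{"xyz":[0,0,0],"roll":0,"jaw":0.4},{"xyz":[0,-0.005,-0.03],"roll":0,"jaw":0.4},{"xyz":[0,-0.01,-0.07],"roll":0,"jaw":0.5},{"xyz":[0,-0.01,-0.12],"roll":0,"jaw":1},{"xyz":[0,-0.01,-0.16],"roll":0,"jaw":1},{"xyz":[0,-0.01,-0.165],"roll":0,"jaw":1}]' 15
python3 cam.py -108.5 0.2 side wrist; python3 -c "
from h import *
print(env.state()['ee_pos'],env.state()['force'])"
```

```text
time_s: 22.6
ee_pos: [588.2, 18.1, 105.6]
ee_rot: [-180.0, 0.0, -18.3]
force: [-3.0, 4.3, -6.6]
gripper_width: 21.7
time_s: 23.6
ee_pos: [593.9, 26.8, 274.4]
ee_rot: [-179.9, -0.5, -18.3]
force: [0.3, -0.4, 0.3]
gripper_width: 18.7
side top in seat frame: slope x,y [-0.138  0.005] height@x=-12 95.6 (home 86) n 399 rms 1.3
   rect [array([ 6.6, -0.9]), array([ 54.8, 160. ]), np.float64(89.6)]
wrist 0
[592.14151553  26.90172908 270.75041951] [ 0.88313374 -0.10834773  0.06213451]
```

```bash
python3 -m pendant '[{"xyz":[0,0.03,0],"roll":0,"jaw":1},{"xyz":[0,0.07,0],"roll":0,"jaw":1},{"xyz":[-0.001,0.11,0],"roll":0,"jaw":1},{"xyz":[-0.002,0.14,0],"roll":0,"jaw":1},{"xyz":[-0.002,0.149,0.01],"roll":0,"jaw":1},{"xyz":[-0.002,0.149,0.02],"roll":0,"jaw":1},{"xyz":[-0.002,0.149,0.028],"roll":0,"jaw":1},{"xyz":[-0.002,0.149,0.028],"roll":0,"jaw":1}]' 15
python3 -c "
from h import *
print(env.state()['ee_pos'],env.state()['force'])"
```

```text
time_s: 24.7
ee_pos: [542.8, -112.5, 240.8]
ee_rot: [-180.0, 0.1, -18.2]
force: [-0.7, -0.1, -0.1]
gripper_width: 0.5
[ 542.78436938 -112.50827648  240.83242494] [-0.74587183 -0.14906289 -0.09134571]
```

```bash
python3 -m pendant '[{"xyz":[0,0,0.004],"roll":0,"jaw":1},{"xyz":[0,0,0.008],"roll":0,"jaw":1},{"xyz":[0,0,0.010],"roll":0,"jaw":1},{"xyz":[0,0,0.012],"roll":0,"jaw":1},{"xyz":[0,0,0.014],"roll":0,"jaw":1},{"xyz":[0,0,0.015],"roll":0,"jaw":1},{"xyz":[0,0,0.016],"roll":0,"jaw":1},{"xyz":[0,0,0.016],"roll":0,"jaw":1}]' 15
python3 -c "
from h import *
print(env.state()['ee_pos'],env.state()['force'])"
```

```text
time_s: 25.7
ee_pos: [545.4, -113.3, 231.5]
ee_rot: [-179.8, -0.6, -18.3]
force: [-2.2, 3.0, 20.3]
gripper_width: 0.2
[ 545.43784696 -113.28704266  231.48907123] [-2.18226922  3.00958333 20.25068601]
```

```bash
python3 cam.py -108.5 0.2 side scene; python3 - <<'E'
from h import *
a=cv2.imread('pics/last_side.png')[140:290,220:380]; b=cv2.imread('pics/last_scene.png')[120:240,180:300]
cv2.imwrite('pics/m7.png',np.hstack([cv2.resize(a,(427,400),interpolation=cv2.INTER_CUBIC),cv2.resize(b,(370,400),interpolation=cv2.INTER_CUBIC)]))
E
```

```text
side top in seat frame: slope x,y [-0.133 -0.012] height@x=-12 95.3 (home 86) n 391 rms 1.56
   rect [array([5.8, 1. ]), array([161.2,  54.8]), np.float64(0.0)]
scene top in seat frame: slope x,y [-0.134 -0.035] height@x=-12 97.9 (home 86) n 25 rms 0.7
   rect [array([-4.7,  7.6]), array([158.3,  55.1]), np.float64(4.6)]
```

View pics/m7.png

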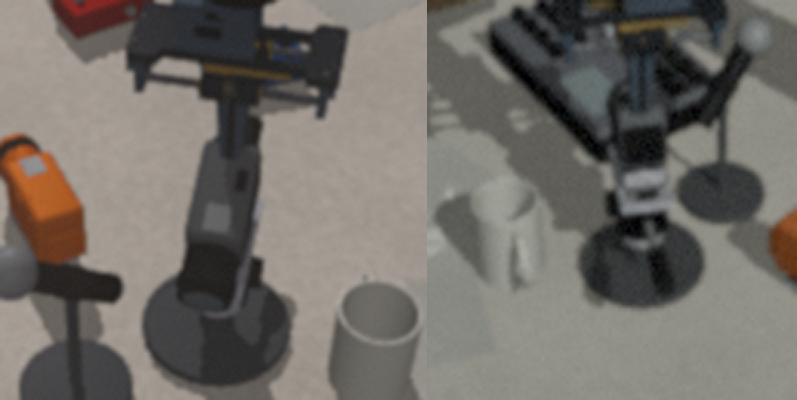

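The view shows the shut fingers on the camcorder's rear top edge, which is not going down. At this pitch the rear corner must move backwards as much as down, so a purely vertical push self-locks by friction. I'll press along the arc, back and down.

```bash
python3 -m pendant '[{"xyz":[0,-0.003,-0.002],"roll":0,"jaw":1},{"xyz":[0,-0.006,0.0],"roll":0,"jaw":1},{"xyz":[0,-0.009,0.002],"roll":0,"jaw":1},{"xyz":[0,-0.012,0.0045],"roll":0,"jaw":1},{"xyz":[0,-0.015,0.007],"roll":0,"jaw":1},{"xyz":[0,-0.016,0.008],"roll":0,"jaw":1},{"xyz":[0,-0.016,0.009],"roll":0,"jaw":1},{"xyz":[0,-0.016,0.009],"roll":0,"jaw":1}]' 15
python3 -c "
from h import *
print(env.state()['ee_pos'],env.state()['force'])"; python3 cam.py -108.5 0.2 side
```

```text
time_s: 26.8
ee_pos: [550.1, -96.9, 219.8]
ee_rot: [-179.7, -0.3, -18.3]
force: [0.4, 4.7, 12.0]
gripper_width: 0.2
[550.13495311 -96.90514513 219.75106168] [ 0.44454957  4.74722072 11.99001477]
side top in seat frame: slope x,y [0.042 0.001] height@x=-12 89.0 (home 86) n 391 rms 1.53
   rect [array([1.2, 0.6]), array([ 55. , 154.4]), np.float64(89.9)]
```

```bash
python3 -m pendant '[{"xyz":[0,0,0.002],"roll":0,"jaw":1},{"xyz":[0,0,0.002],"roll":0,"jaw":1},{"xyz":[0,0,0],"roll":0,"jaw":1},{"xyz":[0,0,-0.02],"roll":0,"jaw":1},{"xyz":[0,0.0,-0.05],"roll":0,"jaw":1},{"xyz":[0,-0.02,-0.07],"roll":0,"jaw":0.7},{"xyz":[0,-0.05,-0.08],"roll":0,"jaw":0.5},{"xyz":[0,-0.06,-0.08],"roll":0,"jaw":0.4}]' 15
cat > bar.py <<'E'
from h import *
piv=np.array([537.2,-132.8,92.])
for n in ('wrist','side','scene'):
    x=shot(n); np.savez(f'last_{n}.npz',im=x[0],W=x[2],K=x[3],T=x[4]); cv2.imwrite(f'pics/last_{n}.png',x[0])
    w=x[2].reshape(-1,3); g=x[0].max(2).reshape(-1); ok=np.isfinite(w[:,2]); w=w[ok]; g=g[ok]
    e=np.array([-.317,-.948]); r=(w[:,:2]-piv[:2])@e; l=(w[:,:2]-piv[:2])@np.array([.948,-.317])
    m=(g<80)&(r<-120)&(r>-182)&(abs(l)<30)&(w[:,2]>60)&(w[:,2]<200)
    if m.sum()<20: print(n,'bar pts',m.sum()); continue
    b=w[m]; d=np.linalg.svd(b-b.mean(0))[2][0]; d*=-np.sign(d[1])
    print(n,'bar',m.sum(),'mean',b.mean(0).round(1),'yaw',np.degrees(np.arctan2(d[1],d[0])).round(2),'tilt',(-np.arcsin(d[2])).round(3))
    top=(abs(r)<90)&(abs(l)<18)&(w[:,2]>150)&(w[:,2]<245)
    q=np.c_[r[top],l[top],w[top,2]]; q=q[(q[:,0]>-75)&(q[:,0]<25)]
    for _ in range(6):
        B=np.c_[q[:,:2],np.ones(len(q))]; s=np.linalg.lstsq(B,q[:,2],rcond=None)[0]; rr=q[:,2]-B@s; q=q[abs(rr)<max(2*rr.std(),.8)]
    t=-np.arctan(s[0]); print('   cam top pitch',t.round(3),'roll',s[1].round(3),'height above pivot',(s[2]-92)*np.cos(t),'(home 116) n',len(q),'rms',rr.std().round(2))
E
python3 bar.py
```

```text
time_s: 27.85
ee_pos: [567.4, -40.6, 297.4]
ee_rot: [-180.0, -0.1, -18.2]
force: [0.0, 1.0, -0.4]
gripper_width: 27.4
wrist bar 1268 mean [586.4  11.  113. ] yaw -108.35 tilt 0.082
   cam top pitch -0.104 roll 0.003 height above pivot 114.5113983680771 (home 116) n 3397 rms 5.55
side bar 38 mean [591.6  28.7 115.9] yaw -112.62 tilt 0.042
   cam top pitch 0.07 roll 0.001 height above pivot 116.24418631635278 (home 116) n 317 rms 1.41
scene bar 74 mean [589.8  13.3 114.5] yaw -107.85 tilt 0.038
   cam top pitch -0.181 roll 0.036 height above pivot 117.8901620692872 (home 116) n 218 rms 6.83
```

```bash
python3 -m pendant '[{"xyz":[0.001,-0.03,0],"roll":0,"jaw":0.4},{"xyz":[0.001,-0.06,0],"roll":0,"jaw":0.4},{"xyz":[0.001,-0.0625,0.04],"roll":0,"jaw":0.4},{"xyz":[0.001,-0.0625,0.08],"roll":0,"jaw":0.4},{"xyz":[0.001,-0.0625,0.1],"roll":0,"jaw":0.4},{"xyz":[0.001,-0.0625,0.1],"roll":0,"jaw":0.4},{"xyz":[0.001,-0.0625,0.1],"roll":0,"jaw":0.4},{"xyz":[0.001,-0.0625,0.1],"roll":0,"jaw":0.4}]' 15
python3 bar.py; python3 - <<'E'
from h import *
print(env.state()['ee_pos'])
a=cv2.imread('pics/last_wrist.png'); cv2.imwrite('pics/w8.png',cv2.resize(a,(784,588)))
E
```

```text
time_s: 29.0
ee_pos: [588.1, 17.3, 198.4]
ee_rot: [-180.0, -0.1, -18.3]
force: [-0.7, -0.4, 0.3]
gripper_width: 55.0
wrist bar 2104 mean [586.2  11.5 113.1] yaw -108.47 tilt 0.102
   cam top pitch -0.0 roll 0.0 height above pivot -92.0 (home 116) n 0 rms nan
side bar 41 mean [589.7  26.  125.7] yaw -127.5 tilt -1.329
   cam top pitch 0.068 roll 0.011 height above pivot 116.49755879238975 (home 116) n 286 rms 1.15
scene bar 75 mean [589.2  11.5 114.2] yaw -108.37 tilt 0.025
   cam top pitch -0.504 roll -0.255 height above pivot 112.39061864681474 (home 116) n 117 rms 10.87
[587.7471326   17.55619058 197.90784281]
  ret = _var(a, axis=axis, dtype=dtype, out=out, ddof=ddof,
  arrmean = um.true_divide(arrmean, div, out=arrmean,
  ret = ret.dtype.type(ret / rcount)
```

View pics/w8.png

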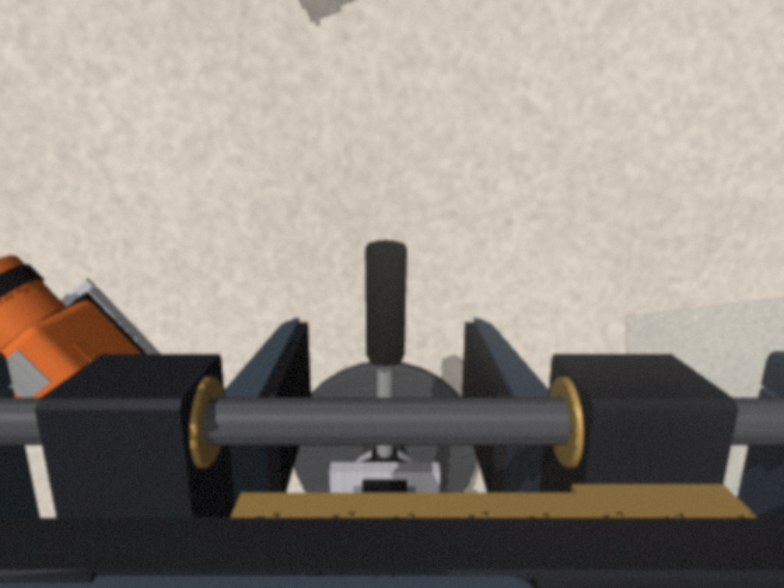

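The bar grip is centred between the fingers at (385,300); the catch itself is hidden. Top height is 116.2 mm above the pivot against 116 when home, and body pitch ≈ bar tilt. Next I grip the bar and aim.

```bash
python3 -m pendant '[{"xyz":[0,0,0.045],"roll":0,"jaw":0.4},{"xyz":[0,0,0.085],"roll":0,"jaw":0.4},{"xyz":[0,0,0.11],"roll":0,"jaw":0.4},{"xyz":[0,0,0.114],"roll":0,"jaw":0.5},{"xyz":[0,0,0.114],"roll":0,"jaw":0.9},{"xyz":[0,0,0.114],"roll":0,"jaw":0.9},{"xyz":[0,0,0.114],"roll":0,"jaw":0.9},{"xyz":[0,0,0.114],"roll":0,"jaw":0.9}]' 20
python3 -c "
from h import *
print(env.state()['ee_pos'],env.state()['force'])"
```

```text
time_s: 30.15
ee_pos: [588.1, 17.8, 84.2]
ee_rot: [-179.9, -0.1, -18.3]
force: [-0.9, 1.7, 5.0]
gripper_width: 21.6
[588.08813214  17.77334627  84.24845224] [-0.93105366  1.65863059  5.03103782]
```

```bash
python3 -m pendant '[{"xyz":[-0.0002,0.001,-0.010],"roll":0,"jaw":0.9},{"xyz":[-0.0004,0.0027,-0.020],"roll":-0.1,"jaw":0.9},{"xyz":[-0.0006,0.005,-0.030],"roll":-0.2,"jaw":0.9},{"xyz":[-0.0007,0.008,-0.040],"roll":-0.2,"jaw":0.9},{"xyz":[-0.0007,0.0089,-0.043],"roll":-0.2,"jaw":0.9},{"xyz":[-0.0007,0.0089,-0.043],"roll":-0.2,"jaw":0.9},{"xyz":[-0.0007,0.0089,-0.043],"roll":-0.2,"jaw":0.9},{"xyz":[-0.0007,0.0089,-0.043],"roll":-0.2,"jaw":0.9}]' 20
python3 bar.py 2>/dev/null; python3 -c "
from h import *
print(env.state()['ee_pos'],env.state()['force'])"
```

```text
time_s: 31.15
ee_pos: [583.8, 8.8, 126.6]
ee_rot: [179.9, -0.0, -18.1]
force: [-0.8, -4.4, -0.5]
gripper_width: 21.5
wrist bar 7252 mean [586.8  17.9 163.6] yaw -104.12 tilt -0.795
   cam top pitch -0.0 roll 0.0 height above pivot -92.0 (home 116) n 0 rms nan
side bar 290 mean [579.1   1.  160.6] yaw -53.99 tilt 1.271
   cam top pitch 0.284 roll -0.012 height above pivot 116.9591739181176 (home 116) n 227 rms 1.6
scene bar 191 mean [589.2  20.7 163.3] yaw -40.39 tilt 1.355
   cam top pitch -0.109 roll 0.53 height above pivot 108.12781374307184 (home 116) n 20 rms 5.57
[583.80310618   8.8528037  126.53186494] [-0.45591386 -5.94908541 -0.27349389]
```

```bash
python3 -m pendant '[{"xyz":[0,0,0],"roll":0,"jaw":0.4},{"xyz":[0,0,0],"roll":0,"jaw":0.4},{"xyz":[0,0,0],"roll":0,"jaw":0.4},{"xyz":[0,-0.01,-0.03],"roll":0,"jaw":0.4},{"xyz":[0,-0.03,-0.07],"roll":0,"jaw":0.3},{"xyz":[0,-0.05,-0.12],"roll":0,"jaw":0.2},{"xyz":[0,-0.05,-0.17],"roll":0,"jaw":0},{"xyz":[0,-0.05,-0.18],"roll":0,"jaw":0}]' 20
python3 -m pendant '[{"xyz":[-0.02,0.03,0],"roll":0,"jaw":0},{"xyz":[-0.06,0.06,-0.01],"roll":0,"jaw":0},{"xyz":[-0.1,0.1,-0.02],"roll":0,"jaw":0},{"xyz":[-0.12,0.14,-0.02],"roll":0,"jaw":0},{"xyz":[-0.13,0.15,-0.02],"roll":0,"jaw":0},{"xyz":[-0.13,0.15,-0.02],"roll":0,"jaw":0},{"xyz":[-0.13,0.15,-0.02],"roll":0,"jaw":0},{"xyz":[-0.13,0.15,-0.02],"roll":0,"jaw":0}]' 20
python3 bar.py 2>/dev/null; python3 -c "
from h import *
print(env.state()['ee_pos'],env.state()['force'])"; python3 cam.py -108.4 0.343 wrist side scene
```

```text
time_s: 32.3
ee_pos: [600.9, 57.7, 310.2]
ee_rot: [-179.8, -0.4, -18.1]
force: [0.7, -0.4, -0.4]
gripper_width: 89.7
time_s: 33.3
ee_pos: [430.2, -44.7, 325.6]
ee_rot: [-180.0, 0.0, -18.0]
force: [0.3, -0.2, -0.4]
gripper_width: 91.1
wrist bar 1437 mean [580.9   8.2 153.6] yaw -108.7 tilt 0.347
   cam top pitch -0.564 roll -0.023 height above pivot 112.27919785388443 (home 116) n 2351 rms 4.07
side bar 131 mean [582.7   7.7 154. ] yaw -109.68 tilt 0.342
   cam top pitch 0.292 roll 0.01 height above pivot 117.01166986613498 (home 116) n 222 rms 1.58
scene bar 66 mean [590.3  18.1 156.4] yaw -103.96 tilt 0.182
   cam top pitch -0.525 roll -0.041 height above pivot 112.00493676884712 (home 116) n 190 rms 8.66
[429.79432706 -44.89419936 325.73854292] [0.23756505 0.57727238 0.8478953 ]
wrist top in seat frame: slope x,y [0.018 0.001] height@x=-12 85.9 (home 86) n 597 rms 0.45
   rect [array([4.6, 1.2]), array([158.7,  52.5]), np.float64(0.9)]
side top in seat frame: slope x,y [0.005 0.02 ] height@x=-12 85.3 (home 86) n 414 rms 1.39
   rect [array([4.4, 0.9]), array([159.5,  55.1]), np.float64(0.4)]
scene top in seat frame: slope x,y [-0.004  0.011] height@x=-12 87.8 (home 86) n 58 rms 0.88
   rect [array([2. , 4.6]), array([163.5,  55.4]), np.float64(1.4)]
```

```bash
python3 -m pendant '[{"xyz":[0.004,0.04,-0.01],"roll":0,"jaw":0},{"xyz":[0.01,0.1,-0.02],"roll":0,"jaw":0},{"xyz":[0.015,0.16,-0.02],"roll":0,"jaw":0},{"xyz":[0.02,0.22,-0.02],"roll":0,"jaw":0},{"xyz":[0.025,0.28,-0.02],"roll":0,"jaw":0},{"xyz":[0.03,0.34,-0.02],"roll":0,"jaw":0},{"xyz":[0.035,0.39,-0.02],"roll":0,"jaw":0},{"xyz":[0.04,0.42,-0.02],"roll":0,"jaw":0}]' 20
python3 -m pendant '[{"xyz":[0,0.02,0],"roll":0,"jaw":0},{"xyz":[0,0.03,0],"roll":0,"jaw":0},{"xyz":[0,0.03,0],"roll":0,"jaw":0},{"xyz":[0,0.03,0],"roll":0,"jaw":0},{"xyz":[0,0.03,0],"roll":0,"jaw":0},{"xyz":[0,0.03,0],"roll":0,"jaw":0},{"xyz":[0,0.03,0],"roll":0,"jaw":0},{"xyz":[0,0.03,0],"roll":0,"jaw":0}]' 20
python3 - <<'E'
from h import *
x=shot('wrist'); W=x[2]; w=W.reshape(-1,3); ok=np.isfinite(w[:,2])&(w[:,2]>43)&(w[:,2]<58)&(w[:,0]>290)&(w[:,0]<560)&(w[:,1]<-290)
m=ok.reshape(420,560); m[300:]=False
cv2.imwrite('pics/m9.png',x[0]); np.savez('m9.npz',im=x[0],W=W,K=x[3],T=x[4])
p=W[m]
for a in (4,5,6,7,8):
    t=np.radians(a); q=p[:,:2]@np.array([[np.cos(t),-np.sin(t)],[np.sin(t),np.cos(t)]]); print(a,len(p),np.percentile(q,[.3,1,99,99.7],axis=0).round(1).T.tolist())
y=shot('side'); np.savez('side9.npz',im=y[0],W=y[2])
v=y[0][130:290,200:400]; cv2.imwrite('pics/f.png',np.hstack([cv2.resize(x[0],(400,300)),cv2.resize(v,(375,300),interpolation=cv2.INTER_CUBIC)]))
E
python3 cam.py -108.4 0.343 side scene
```

```text
time_s: 34.6
ee_pos: [335.9, -459.3, 345.5]
ee_rot: [-180.0, 0.0, -18.2]
force: [-0.7, -0.3, 0.2]
gripper_width: 91.3
time_s: 35.6
ee_pos: [327.6, -485.3, 346.1]
ee_rot: [-180.0, -0.0, -18.1]
force: [-0.4, 0.6, 0.4]
gripper_width: 91.1
4 34280 [[288.7, 291.3, 483.6, 486.3], [-649.7, -646.2, -360.1, -357.8]]
5 34280 [[281.4, 283.2, 474.5, 476.1], [-656.1, -653.0, -366.4, -364.2]]
6 34280 [[273.0, 274.4, 465.4, 466.9], [-662.7, -659.4, -372.6, -370.4]]
7 34280 [[263.1, 265.4, 456.4, 458.6], [-669.2, -665.7, -378.6, -376.3]]
8 34280 [[252.4, 255.6, 447.9, 450.6], [-676.1, -671.8, -384.6, -381.8]]
side top in seat frame: slope x,y [0.004 0.005] height@x=-12 85.4 (home 86) n 417 rms 1.47
   rect [array([3.8, 0.8]), array([161.4,  54.8]), np.float64(0.4)]
scene top in seat frame: slope x,y [-0.006  0.013] height@x=-12 87.9 (home 86) n 63 rms 1.09
   rect [array([-0.7,  7. ]), array([167. ,  54.8]), np.float64(4.6)]
```

View pics/f.png

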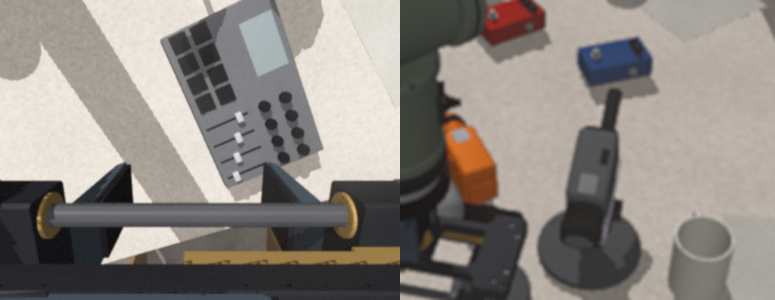

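The last view shows the whole mixer panel with its centre at about (422, −476), matching my first estimate. The camcorder is seated on the head, and the mug and pedals are where they were. I'm handing in.

```bash
python3 -c "
from workcell import env
print(env.job_done(), env.state()['time_s'])"
```

```text
the job is handed in; nothing more can be done
the job is handed in; nothing more can be done
```

The camcorder is on the head and aimed at the mixer. The job was handed in at about 36 s, with the gripper clear of everything.

**What I did**
1. I set the head's pan and tilted it back with the pan bar, then carried the camcorder over and pushed the plate's tongue under the lip. A gentle lift met about 14 N, so it was hooked.
2. I swung the rear down and pressed on the top rear edge. The first straight-down press, about 20 N, self-locked and did not seat it. Pressing back and down along the arc brought it fully down.
3. I turned and tilted the head by its bar onto the mixer and let go.

**Last checks**
- **Seating:** the camcorder's top is parallel to the platform within about 0.02 rad. Its height is 85.4–85.9 mm against 86 mm when home; the scene camera read 87.9 mm from few points. I could not see the catch itself, so the snap is inferred from that height and pitch.
- **Aim:** the last bar and body readings gave a yaw of about −108.3° to −109.7°, against −108.6° needed. Bar tilt read 0.342–0.347 rad against 0.343. The scene camera's bar fit (−104°, 0.18 rad) and body rectangle disagreed. They came from few points and a poor fit, so I ignored them, as I did several body-top fits with large scatter.
- **Mixer centre:** the first estimate was (423, −476) and the check from near gave (422, −476).
- **Bystanders:** the mug and both pedals looked undisturbed in the last picture. The mic was last seen clearly, in place, during the pressing; I did not measure any of them afterwards.

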